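# Bolt the ball mount, unlatch the trailer hitch and hold the tongue up

### The job

The small trailer hitch on the plywood board is to be opened so that its ball can be greased. First slide the drawn barrel bolt fully home through the receiver into its keeper, so that the ball mount cannot slide out; then squeeze the coupler's spring latch sideways as far as it goes, lift the tongue off the ball and finish still holding the coupler by the grip on its top, steady, about 8 cm above where it sat. Leave the screwdriver, jar and tape where they are.

Things in the scene. Friction and masses are not known exactly. Their poses are not given: they have to be found in the camera images.
- board: Plywood board 165 x 490 mm, 18 mm thick, fixed on the table. Own x points away from the robot, y to the left along the hitch, z up. Origin at table level; board edges at x -105 and +60, y -240 and +250 mm. Along x = 0 stand: tongue hinge bracket (y -200, up to z 104 mm), ball (y 100), steel receiver tube 36 mm square (y 155 to 242, top z 58; mouth collar at y 155 to 167 up to z 63).
- bolt (a joint): Barrel bolt, a 12 mm steel rod in a track at the near side of the receiver: metres slid from fully drawn (0) along the board's +x. At 0.050 it meets its stop, home through receiver and shank in the keeper loop beyond. Starts 0 to 0.012. About 3 N of friction; stays where it is left.
- bolt_handle (a point): Grip point on the bolt's upright flat handle, 80 mm above the table. The handle is 10 mm thick along the board's x, 20 mm wide along y; its top is 12 mm above this point, its foot 24 mm below. Moves with the bolt. Axes as the board. The track's rails under it reach up to z 50 mm, the receiver beside it to z 58 mm.
- ball_mount (a joint): Ball mount, a square steel shank in the receiver that carries the ball: metres slid out of the receiver toward the tongue (board's -y). 0 = in place; about 3 mm of play while the coupler sits on the ball or the bolt is home, else it can slide out to 0.040.
- ball (a point): Centre of the 40 mm steel ball, 81 mm above the table. The ball's underside is flat, 10 mm below this point; there the latch's claw hooks under it.
- tongue: Tongue, a 30 mm square aluminium tube, with the coupler head on its end. Origin: middle of its hinge axis, 89 mm above the table, 300 mm right of the ball. Axes turn with it: x along the hinge, away from the robot; y along the tongue to the coupler; z up. It rises by a positive turn about x (0 on the ball, 0.27 rad = 80 mm up, at most 0.7); 3 to 5 N at the coupler lift it; let go, it falls back.
- coupler (a point): Centre of the ball cup of the dark steel coupler head, fixed on the tongue's end: a 54 mm round cup with its rim 10 mm below this point. Axes as the tongue. On top stands the fixed grip plate, 6 mm thick in x, 45 mm wide in y, from 38 to 76 mm above this point; outer (far) face at x = +15 mm. With the latch shut the claw lets the cup rise only about 2 mm.
- latch (a joint): Spring latch of the coupler: metres pushed along the tongue's +x (away from the robot), 0 = shut, 0.012 = stop. From 0.010 its claw is clear of the ball. Pushed by its upright tab, which is squeezed toward the fixed grip plate (5 N at first, 9 N at the stop); springs shut when released.
- latch_tab (a point): On the outer (near) face of the latch's upright steel pull tab, at gripping height. The tab is 34 mm wide in y, its top 18 mm above this point, its foot 26 mm below. At x = -27 mm from coupler_grip when shut, -15 mm at the stop. Axes as the tongue.
- coupler_grip (a point): Middle of the SQUEEZED grip, 58 mm above coupler: fixed plate's outer face at x = +15, pushed tab's at -15 mm (-27 when shut). The plate does not give, so fingers closing along x should be centred here. Plate tops 18 mm above this point; the latch strap, 28 mm wide, x up to +55 mm, lies 23 mm below. Axes as the tongue.
- screwdriver: Screwdriver with a yellow handle, 191 mm long, 27 mm thick, lying along the near edge of the board beside the tongue. Origin under its middle. Loose; leave it.
- jar_glue: Cream-coloured jar with a screw cap, 56 mm wide, 70 mm high, on the table left of the board. Origin under its middle. Loose; leave it.
- tape_masking: Roll of masking tape, 104 mm wide, 25 mm high, lying on the table left of the board, farther off than the jar. Origin under its middle. Loose; leave it.

How it is judged:
By the outcome, as a careful person would: the job done as asked, in the order asked, and still so for the second after the job is handed in, while the arm keeps its last pose, push and grip.
It also fails if it takes over 48 s, if anything falls off the work surface, if the arm or the gripper's body presses on something with over 40 N, if the wrist force passes 120 N, or if a joint passes its speed limit or range.

### The arm

A 6-joint arm with a two-finger parallel gripper is mounted at the origin on a cart in front of the work surface, level with it; the furniture and walls round the work are solid. World frame = base frame: x ahead of the robot, y to its left, z up, the work surface at z = 0. Lengths are in m, angles in rad, forces in N, time in s.
With the tool pointing down it reaches from about 0.3 to 0.85 m from the base axis. Payload 5.4 kg.
Tool frame: the origin (TCP) lies at the very end of the fingers, on their centre line; the grasp point (between the pads) lies 19 mm behind it; z points along the fingers, y is the line along which they close (so a half turn about z gives the same grasp; the last joint's range is limited). The gripper opens to 85 mm and grips with 20 to 120 N. Pads are 22 mm wide; open, the fingers measure 114 mm over their backs; the gripper's body (76 mm by 85 mm) begins 54 mm behind the grasp point. The pads swing forward as they close: fully open they stand 13 mm farther back than shut.
Start: joints at [0.988, 0.158, 1.597, -0, 1.386, -0.21], TCP at [0.209, 0.535, 0.231] pointing down, gripper open.
Joint ranges: [-2.91, 2.91], [-0.94, 2.29], [0.18, 2.7], [-1.29, 4.43], [0.17, 2.64], [-3, 3]. Speed limits (rad/s): [2.57, 2.57, 3.14, 3.14, 3.14, 3.14].

### API

Orientations are given as [roll, pitch, yaw] about the fixed x, y, z axes, in that order (R = Rz(yaw) Ry(pitch) Rx(roll)).
In Python, from cell import manip, vision, nets gives the robot as it stands. The module is installed in compiled form; this text tells all that it offers.
- The arm moves only by the tool send_rows, never from a script. Its argument "plan" is one flat list of numbers, 7 for each row, row after row: the finger opening in mm, from 0 to 85.4, then the shift along the tool's x, y, z each as a share of 0.2 m, from -1 to 1, then the turn, a rotation vector about the tool's x, y, z each as a share of 60 degrees, from -1 to 1. A call has 1 to 12 rows; each row is the pose to reach, as a shift and turn from the pose commanded when the call began, along the tool's axes at that moment; what a row does not reach only later rows make up. A row lasts 1/10 s, in which the tool goes at most 50 mm and 8.59 degrees, less where a joint would pass 70% of its speed; a pose out of reach is approached as far as the arm can. A call with a number of a shift or a turn outside -1 to 1 is refused whole. A call with a gripper value outside its range is refused whole. The fingers move at their own pace and stop on an object; "grip_force" is the grip in N (left out, the last holds). Time passes only in rows, so rows that repeat a pose let the fingers close. It gives the time, the measured TCP pose, the force, the opening and the grip force at its end, in the units of the state.
- manip.observe(): the state, without advancing time (a new reading comes with each control period).
- vision.snapshot(name): name is "scene" or "top" or "wrist"; returns a dict with "pixels" (400x640x3 uint8, blue, green, red), "mtx" (3x3 intrinsics, pixels), "view" (4x4, takes a point from world to camera coordinates); the wrist camera has in their place "T_tool_cam" (4x4, takes a point from camera to tool coordinates, whose origin is the TCP and whose axes are the flange's). Camera axes: x right, y down, z forward; pixel columns grow to the right and rows downward; lengths in m; the calibration is good to about 2 mm. A picture is of the moment at which its call begins: read the wrist's pose just before it. There is no depth.
- manip.hand_in(): hands the job in; it is judged then, once.
Trained networks look in a picture, given as the dict that the camera call returned (one of the last four; its "shot" number tells which), for a name from the list of things; names that differ only in an ending like _2 or _b are one class to them, and where a whole thing is asked for, a point or a joint stands for the part that bears it (a point fixed in the world has none). Each returns a list of dicts, best first, with "confidence" (0 to 1); they miss things now and then, are a little off and sometimes report something else, mostly with a low value. They report only what shows in the picture. A call takes as long as a camera call.
- nets.masks_of(picture, target): "pixels" (400x640 bool, what is visible of it) and "bbox" ([centre column, centre row, width, height] in pixels, round what is visible of it).
The state is a dict: "clock": time; "joint_pos": joint angles; "joint_vel": joint speeds; "joint_torque": joint torques, N m; "ee_pos": TCP position; "ee_rot": TCP orientation; "wrist_force": force on the tool from outside, world axes, zero at the start; "wrist_torque": the same for the moment, N m; "opening": opening from 0.0 (shut) to 1.0 (fully open); "finger_force": force on a finger pad.
Only numpy, scipy, OpenCV 4.12 (cv2) and the standard library are available. Lean on these libraries where they do the work, as an engineer would, in place of code of your own. Each camera call takes 0.05 s, during which the arm holds its last target. There are 200 camera calls.

## Working session

There is one attempt and no reset: what is moved stays moved. The work goes in short steps, Python scripts to look and compute and a tool call to move; the robot and the scene stay as the last step left them, time stands still between calls to the robot, and variables do not carry over. Pictures are saved under pics/ and viewed, at most 10 in all, crops included, and the job is handed in when it is done.

Besides the shell and the picture viewer there is one more tool, called as name(argument=value, ...) on one line, values as JSON. send_rows: Moves the arm, as the interface text tells. Its arguments: {"type":"object","properties":{"plan":{"type":"array","items":{"type":"number"}},"grip_force":{"type":"number"}},"required":["plan"]}

```bash
mkdir -p pics; python3 - <<'E'
from cell import manip, vision, nets
import cv2, numpy as np, pickle
s=manip.observe(); print({k:np.round(v,3) for k,v in s.items()})
for n in ("scene","top"):
    p=vision.snapshot(n); cv2.imwrite(f"pics/{n}0.png",p["pixels"]); 
    print(n,np.round(p["mtx"],1).tolist(),np.round(p["view"],4).tolist())
    pickle.dump(p,open(f"{n}0.pkl","wb"))
    for t in ("board","bolt_handle","ball","tongue","coupler","latch_tab","coupler_grip","bolt"):
        print(t,[(round(d["confidence"],2),np.round(d["bbox"],1).tolist()) for d in nets.masks_of(p,t)[:2]])
E
```

```text
{'clock': np.float64(0.0), 'joint_pos': array([ 0.988,  0.159,  1.598,  0.   ,  1.386, -0.21 ]), 'joint_vel': array([ 0.   ,  0.001, -0.002,  0.   , -0.001, -0.001]), 'joint_torque': array([-1.0000e-03, -3.9601e+01, -3.3143e+01, -0.0000e+00,  9.0000e-03,
       -0.0000e+00]), 'ee_pos': array([0.209, 0.535, 0.23 ]), 'ee_rot': array([-3.14 , -0.   ,  2.769]), 'wrist_force': array([0.125, 0.012, 0.362]), 'wrist_torque': array([-0.055, -0.067,  0.013]), 'finger_force': np.float64(0.0), 'opening': np.float64(1.0)}
scene [[410.3, 0.0, 318.6], [0.0, 410.3, 198.2], [0.0, 0.0, 1.0]] [[0.8598, -0.5105, -0.0023, -0.4418], [-0.2897, -0.4841, -0.8256, 0.2777], [0.4204, 0.7106, -0.5642, 0.8354], [0.0, 0.0, 0.0, 1.0]]
board [(0.69, [327.3, 234.2, 167.6, 139.3]), (0.24, [343.8, 211.6, 108.4, 87.7])]
bolt_handle [(0.62, [261.6, 192.2, 8.6, 11.9])]
ball [(0.53, [298.8, 202.9, 22.0, 19.9])]
tongue [(0.89, [344.2, 210.9, 108.4, 91.2])]
coupler [(0.87, [344.1, 210.1, 105.6, 86.9])]
latch_tab [(0.52, [304.4, 180.0, 25.2, 16.8])]
coupler_grip [(0.69, [343.2, 208.7, 110.4, 89.3])]
bolt []
top [[361.3, 0.0, 318.0], [0.0, 361.3, 198.4], [0.0, 0.0, 1.0]] [[-0.0218, -0.9998, -0.0021, 0.0844], [-0.9795, 0.0218, -0.2002, 0.5475], [0.2002, -0.0023, -0.9798, 0.9213], [0.0, 0.0, 0.0, 1.0]]
board [(0.63, [331.1, 205.3, 180.1, 85.8])]
bolt_handle [(0.7, [281.4, 203.9, 12.3, 13.8]), (0.4, [260.9, 227.8, 8.7, 29.0])]
ball []
tongue [(0.85, [345.6, 190.9, 128.5, 44.6])]
coupler [(0.62, [346.8, 187.6, 129.4, 43.3])]
latch_tab [(0.62, [293.9, 191.6, 14.1, 26.4])]
coupler_grip [(0.67, [367.9, 219.6, 46.5, 12.9]), (0.58, [347.3, 186.8, 127.4, 40.4])]
bolt [(0.69, [259.8, 227.9, 9.5, 21.5])]
```

```bash
python3 - <<'E'
import cv2,numpy as np
a=cv2.imread("pics/top0.png")[120:280,220:440]; b=cv2.imread("pics/scene0.png")[130:320,230:430]
cv2.imwrite("pics/top0c.png",cv2.resize(a,None,fx=3.6,fy=3.6,interpolation=cv2.INTER_CUBIC))
cv2.imwrite("pics/scene0c.png",cv2.resize(b,None,fx=3.1,fy=3.1,interpolation=cv2.INTER_CUBIC))
E
```

```text
(no output)
```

View pics/top0c.png

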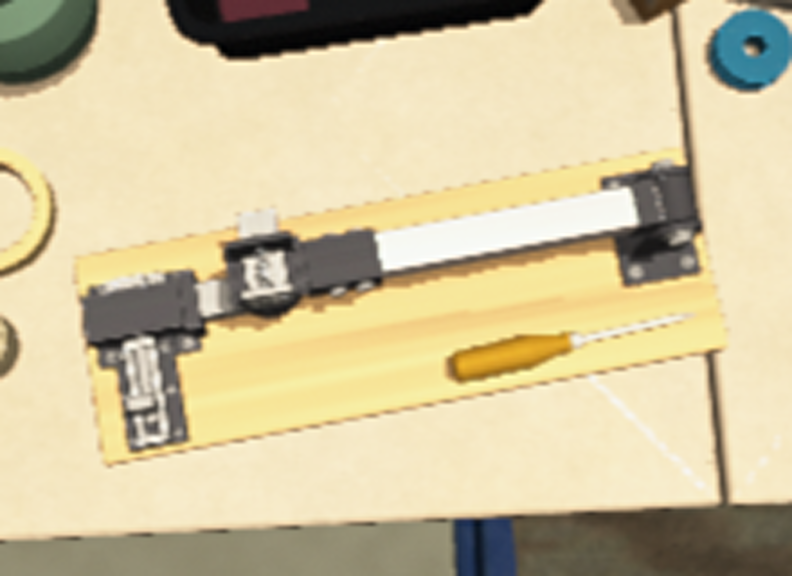

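View pics/scene0c.png

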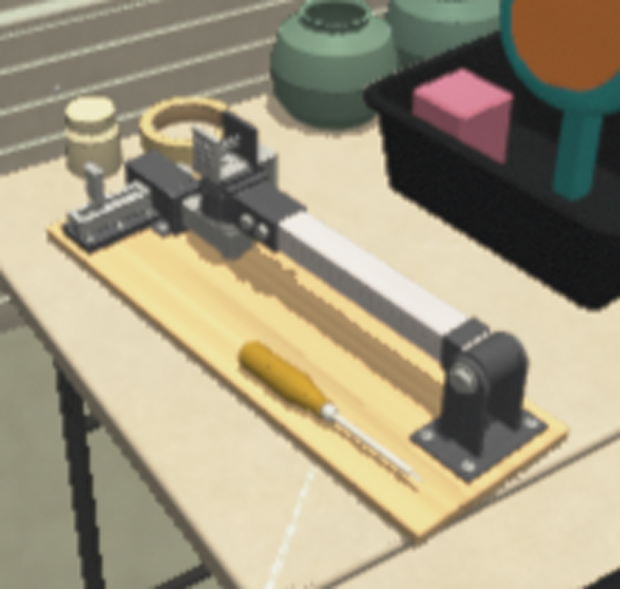

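The top view shows the hitch turned about 10° on the board. The bolt is at the lower left, its handle near crop (147,435), with the coupler at about (265,270). The scene view shows the upright handle at (95,183), the bright tab at (217,150) and the dark plate at (240,130). I'll fit the board pose from its corners.

```bash
cat > h.py <<'E'
import numpy as np, cv2, pickle
from scipy.spatial.transform import Rotation as R
from scipy.optimize import least_squares
def proj(P,K,V):
    q=np.atleast_2d(P)@V[:3,:3].T+V[:3,3]; q=q@K.T; return q[:,:2]/q[:,2:]
def b2w(P,pose):  # board->world
    x,y,a=pose; P=np.atleast_2d(P); c,s=np.cos(a),np.sin(a)
    return np.c_[x+c*P[:,0]-s*P[:,1], y+s*P[:,0]+c*P[:,1], P[:,2]]
def wristview(p,st):
    T=np.eye(4); T[:3,:3]=R.from_euler('xyz',st['ee_rot']).as_matrix(); T[:3,3]=st['ee_pos']
    return np.linalg.inv(T@p['T_tool_cam'])
E
python3 - <<'E'
from h import *
NL,FL,NR,FR=[-.105,.25,.018],[.06,.25,.018],[-.105,-.24,.018],[.06,-.24,.018]
obs=[("top",[NL,FL,NR,FR],np.array([[107,463],[76,258],[724,348],[683,150]])/3.6+[220,120]),
     ("scene",[NL,NR,FR],np.array([[50,232],[417,535],[567,432]])/3.1+[230,130])]
pk={n:pickle.load(open(n+"0.pkl","rb")) for n in ("top","scene")}
def f(v): return np.concatenate([(proj(b2w(P,v),pk[n]["mtx"],pk[n]["view"])-u).ravel() for n,P,u in obs])
r=least_squares(f,[.45,.1,.17]); print(r.x.round(4),r.fun.round(1))
np.save("pose.npy",r.x)
pts={"ball":[0,.1,.081],"grip":[0,.1,.139],"handle0top":[0,.2,.092],"hinge":[0,-.2,.089]}
for k,p in pts.items():
    w=b2w(p,r.x); print(k,w.round(4),[(n,proj(w,pk[n]["mtx"],pk[n]["view"]).round(1)) for n in pk])
from cell import manip,vision
st=manip.observe(); p=vision.snapshot("wrist"); cv2.imwrite("pics/w0.png",p["pixels"]); print(p["mtx"],p["T_tool_cam"].round(4))
pickle.dump((p,st),open("w0.pkl","wb"))
E
```

```text
[0.5631 0.034  0.1576] [-1.   0.3 -0.6 -0.8  2.3  0.5  0.1 -0.6 -1.8 -2.1 -0.3  0.8  1.2 -0.9]
ball [[0.5474 0.1328 0.081 ]] [('top', array([[295. , 197.6]])), ('scene', array([[304.2, 193.8]]))]
grip [[0.5474 0.1328 0.139 ]] [('top', array([[293.5, 192.8]])), ('scene', array([[303.8, 175.5]]))]
handle0top [[0.5317 0.2315 0.092 ]] [('top', array([[256.7, 203.5]])), ('scene', array([[282.6, 175.6]]))]
hinge [[ 0.5945 -0.1635  0.089 ]] [('top', array([[406.9, 177. ]])), ('scene', array([[386.8, 247.8]]))]
[[295.91160597   0.         325.3309959 ]
 [  0.         295.91160597 203.70701223]
 [  0.           0.           1.        ]] [[-1.900e-03 -9.582e-01 -2.861e-01  7.340e-02]
 [ 1.000e+00 -1.600e-03 -1.100e-03 -9.000e-04]
 [ 6.000e-04 -2.861e-01  9.582e-01 -1.433e-01]
 [ 0.000e+00  0.000e+00  0.000e+00  1.000e+00]]
```

View pics/w0.png

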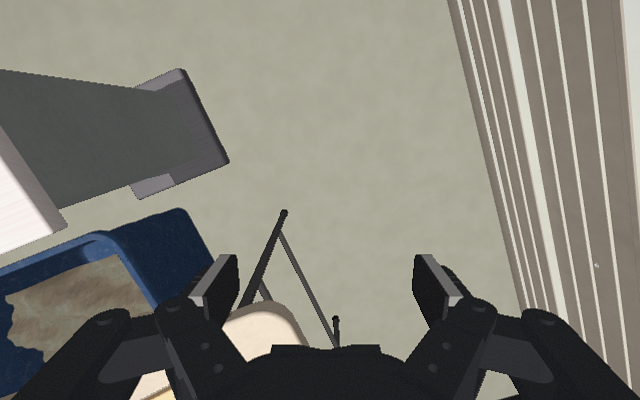

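send_rows(plan=[85,-0.97,-0.6,-0.1,0,0,0.99,85,-0.97,-0.6,-0.1,0,0,0.99,85,-0.97,-0.6,-0.1,0,0,0.99,85,-0.97,-0.6,-0.1,0,0,0.99,85,-0.97,-0.6,-0.1,0,0,0.99,85,-0.97,-0.6,-0.1,0,0,0.99,85,-0.97,-0.6,-0.1,0,0,0.99,85,-0.97,-0.6,-0.1,0,0,0.99])

```text
clock: 1.75
ee_pos: [0.3467, 0.3528, 0.2514]
ee_rot: [3.141, -0.0, 1.731]
wrist_force: [-1.3, 0.5, 0.5]
opening: 0.997
finger_force: 0.0
```

send_rows(plan=[85,-0.98,0.5,0,0,0,0,85,-0.98,0.5,0,0,0,0,85,-0.98,0.5,0,0,0,0,85,-0.98,0.5,0,0,0,0,85,-0.98,0.5,0,0,0,0,30,-0.98,0.5,0,0,0,0])

```text
clock: 2.35
ee_pos: [0.4779, 0.1737, 0.2512]
ee_rot: [3.141, 0.001, 1.732]
wrist_force: [-0.5, 0.9, -0.7]
opening: 0.854
finger_force: 0.0
```

```bash
python3 - <<'E'
from h import *
from cell import manip,vision,nets
st=manip.observe(); p=vision.snapshot("wrist"); cv2.imwrite("pics/w1.png",p["pixels"]); print(st['ee_pos'],st['ee_rot'],st['clock'])
pickle.dump((p,st),open("w1.pkl","wb"))
for t in ("bolt_handle","bolt","latch_tab","coupler_grip","ball"):
    print(t,[(round(d["confidence"],2),np.round(d["bbox"],1).tolist()) for d in nets.masks_of(p,t)[:2]])
V=wristview(p,st); pose=np.load("pose.npy")
for k,q in {"NL":[-.105,.25,.018],"FL":[.06,.25,.018],"grip":[0,.1,.139],"handle?":[-.09,.2,.08]}.items(): print(k,proj(b2w(q,pose),p["mtx"],V).round(1))
E
```

```text
[0.47789141 0.1736523  0.25122757] [3.14147968e+00 5.29110525e-04 1.73155308e+00] 2.35
bolt_handle [(0.88, [336.9, 131.1, 59.5, 22.1])]
bolt [(0.75, [337.4, 133.8, 57.8, 17.4]), (0.71, [362.1, 225.1, 143.1, 262.3])]
latch_tab [(0.66, [395.4, 242.4, 67.1, 62.9])]
coupler_grip [(0.96, [394.6, 277.2, 74.7, 150.6]), (0.43, [378.6, 191.4, 28.1, 28.6])]
ball [(0.64, [379.2, 191.9, 26.2, 32.2])]
NL [[290.7  91.9]]
FL [[429.   92.1]]
grip [[392.2 251.5]]
handle? [[299.9 138.7]]
```

View pics/w1.png

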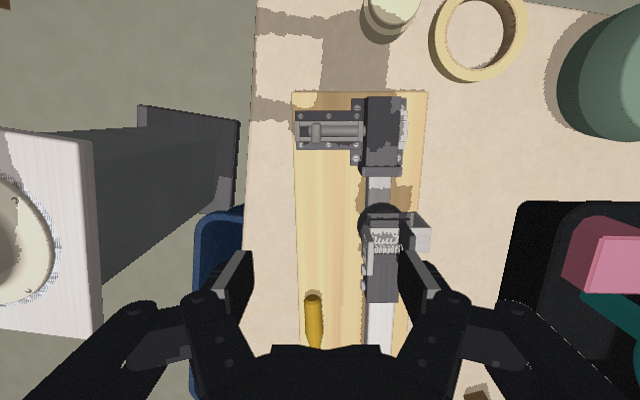

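The wrist view shows the board corners at (292,92) and (428,92), matching the fit within about 1.5 px. The handle is at about (316,132) and the coupler at about (388,245). I'll zoom in.

```bash
python3 - <<'E'
import cv2
a=cv2.imread("pics/w1.png")[85:205,285:440]; b=cv2.imread("pics/w1.png")[195:315,285:440]
f=lambda a:cv2.resize(a,None,fx=5,fy=5,interpolation=cv2.INTER_CUBIC)
import numpy as np
cv2.imwrite("pics/w1c.png",cv2.resize(cv2.imread("pics/w1.png")[85:285,285:445],None,fx=3,fy=3,interpolation=cv2.INTER_CUBIC))
E
```

```text
(no output)
```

View pics/w1c.png

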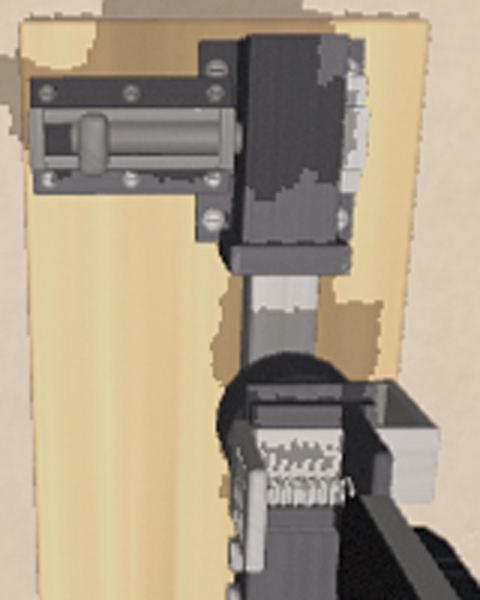

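```bash
python3 - <<'E'
from h import *
p,st=pickle.load(open("w1.pkl","rb")); V=wristview(p,st); K=p["mtx"]
c=lambda u:np.array(u)/3+[285,85]-.33
P=[[-.105,.25,.018],[.06,.25,.018],[-.018,.242,.058],[.018,.242,.058]]; u=c([[22,19],[430,19],[246,35],[348,35]])
# tall column edge of board near side: point far down
obs=[(P,u)]
pose0=np.load("pose.npy")
def f(v): return np.concatenate([(proj(b2w(P,v),K,V)-u).ravel(), 300*(v[2:]-pose0[2])])
r=least_squares(f,pose0); print(pose0.round(4),r.x.round(4),r.fun.round(2))
pose=r.x; np.save("pose1.npy",pose)
for k,q in {"tab top":[[-.027,.083,.157],[-.027,.117,.157],[-.022,.083,.157]],"plate top":[[.015,.0775,.157],[.015,.1225,.157],[.009,.1225,.157]],"collar":[[-.0,.155,.063]]}.items(): print(k,((proj(b2w(q,pose),K,V)-[285,85])*3).round(0).tolist())
M=np.linalg.inv(V); d=M[:3,:3]@np.linalg.solve(K,[*c([93.5,144]),1]); w=M[:3,3]+d*(.092-M[2,3])/d[2]
R2=np.array([[np.cos(pose[2]),np.sin(pose[2])],[-np.sin(pose[2]),np.cos(pose[2])]])
print("handle",w.round(4),"board",(R2@(w[:2]-pose[:2])).round(4))
for n,z in (("scene",.08),):
    q=pickle.load(open(n+"0.pkl","rb")); print(n,proj([*w[:2],z],q["mtx"],q["view"]))
print("grip",b2w([0,.1,.139],pose),"old",b2w([0,.1,.139],pose0))
E
```

```text
[0.5631 0.034  0.1576] [0.5624 0.0349 0.1576] [-1.83  0.06  0.59  0.24  0.74 -0.08  0.37 -0.03  0.01]
tab top [[240.0, 574.0], [244.0, 470.0], [256.0, 574.0]]
plate top [[377.0, 590.0], [390.0, 453.0], [370.0, 453.0]]
collar [[287.0, 277.0]]
handle [0.4586 0.2268 0.092 ] board [-0.0724  0.2059]
scene [[260.00095243 187.06723361]]
grip [[0.54673444 0.13362924 0.139     ]] old [[0.54743954 0.13275693 0.139     ]]
```

send_rows(plan=[32,0.263,-0.053,0.3,0,0,0,32,0.263,-0.053,0.5,0,0,0,32,0.263,-0.053,0.65,0,0,0,32,0.263,-0.053,0.75,0,0,0,32,0.263,-0.053,0.75,0,0,0,32,0.263,-0.053,0.83,0,0,0,32,0.263,-0.053,0.89,0,0,0,32,0.263,-0.053,0.915,0,0,0,32,0.263,-0.053,0.915,0,0,0], grip_force=30)

```text
clock: 3.55
ee_pos: [0.4575, 0.226, 0.0684]
ee_rot: [-3.141, 0.0, 1.732]
wrist_force: [0.3, -0.3, -0.0]
opening: 0.376
finger_force: 0.0
```

```bash
python3 - <<'E'
from h import *
from cell import manip,vision
st=manip.observe(); p=vision.snapshot("wrist"); cv2.imwrite("pics/w2.png",cv2.resize(p["pixels"][100:400,150:500],None,fx=2,fy=2)); pickle.dump((p,st),open("w2.pkl","wb"))
E
```

```text
(no output)
```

View pics/w2.png

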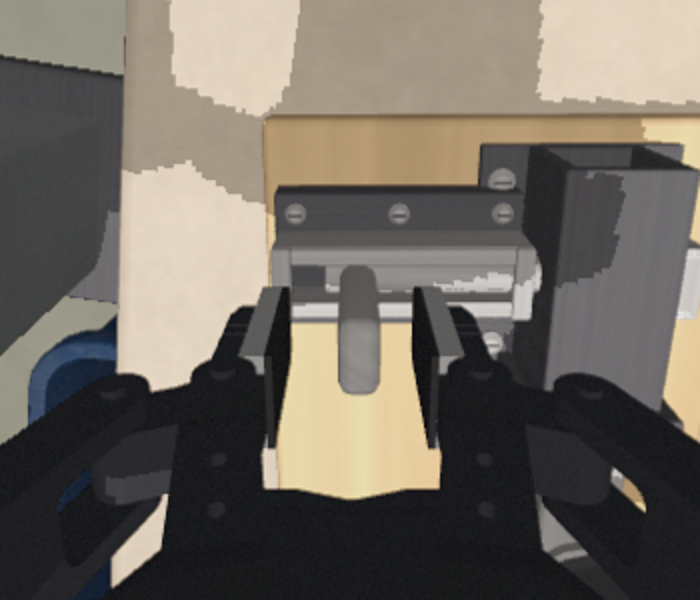

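The handle stands midway between the open fingers, top at crop (360,390), pads at about x 275 and 430. Closing now.

send_rows(plan=[4,0,0,0,0,0,0,4,0,0,0,0,0,0,4,0,0,0,0,0,0,4,0,0,0,0,0,0,4,0,0,0,0,0,0], grip_force=40)

```text
clock: 4.1
ee_pos: [0.4584, 0.2261, 0.0692]
ee_rot: [3.14, -0.0, 1.732]
wrist_force: [-0.1, 0.4, 6.0]
opening: 0.106
finger_force: 42.7
```

send_rows(plan=[4,0,0.03,0,0,0,0,4,0,0.06,0,0,0,0,4,0,0.09,0,0,0,0,4,0,0.12,0,0,0,0,4,0,0.14,0,0,0,0,4,0,0.16,0,0,0,0,4,0,0.17,0,0,0,0,4,0,0.17,0,0,0,0])

```text
clock: 4.9
ee_pos: [0.4919, 0.2316, 0.0692]
ee_rot: [3.14, -0.0, 1.732]
wrist_force: [-1.2, 0.1, 6.1]
opening: 0.106
finger_force: 42.7
```

send_rows(plan=[4,0,0.01,0,0,0,0,4,0,0.02,0,0,0,0,4,0,0.025,0,0,0,0,4,0,0.025,0,0,0,0])

```text
clock: 5.3
ee_pos: [0.4966, 0.2324, 0.0692]
ee_rot: [3.141, -0.0, 1.732]
wrist_force: [-2.3, 0.7, 7.9]
opening: 0.109
finger_force: 42.8
```

send_rows(plan=[4,0,0.01,0,0,0,0,4,0,0.02,0,0,0,0,4,0,0.02,0,0,0,0])

```text
clock: 5.6
ee_pos: [0.5001, 0.233, 0.0692]
ee_rot: [-3.141, -0.0, 1.732]
wrist_force: [-4.0, -1.2, 8.6]
opening: 0.108
finger_force: 43.1
```

send_rows(plan=[4,0,0.01,0,0,0,0,4,0,0.01,0,0,0,0])

```text
clock: 5.8
ee_pos: [0.5001, 0.233, 0.0691]
ee_rot: [-3.136, 0.0, 1.733]
wrist_force: [-11.0, -2.2, 15.4]
opening: 0.107
finger_force: 44.1
```

send_rows(plan=[4,0,0.01,0,0,0,0,4,0,0.01,0,0,0,0])

```text
clock: 6.0
ee_pos: [0.5002, 0.233, 0.0691]
ee_rot: [-3.131, 0.001, 1.733]
wrist_force: [-20.4, -3.6, 22.2]
opening: 0.108
finger_force: 45.2
```

send_rows(plan=[30,0,-0.02,0,0,0,0,30,0,-0.02,0,0,0,0,30,0,-0.02,0,0,0,0,30,0,-0.02,-0.15,0,0,0,30,0,-0.02,-0.4,0,0,0,60,0,-0.02,-0.65,0,0,0,60,-0.1,-0.2,-0.85,0,0,0,60,-0.2,-0.3,-0.9,0,0,0,60,-0.2,-0.3,-0.9,0,0,0])

```text
clock: 6.9
ee_pos: [0.4516, 0.1829, 0.2516]
ee_rot: [3.136, 0.001, 1.73]
wrist_force: [0.5, 0.7, 0.3]
opening: 0.698
finger_force: 0.0
```

```bash
python3 - <<'E'
from h import *
from cell import manip,vision
st=manip.observe(); p=vision.snapshot("wrist"); pickle.dump((p,st),open("w3.pkl","wb"))
q=vision.snapshot("scene"); print(st['ee_pos'],st['ee_rot'])
a=cv2.resize(p["pixels"][70:270,270:470],None,fx=3,fy=3,interpolation=cv2.INTER_CUBIC)
cv2.imwrite("pics/w3.png",a)
E
```

```text
[0.45164756 0.18292247 0.25155029] [3.13585966e+00 8.93730967e-04 1.73045671e+00]
```

View pics/w3.png

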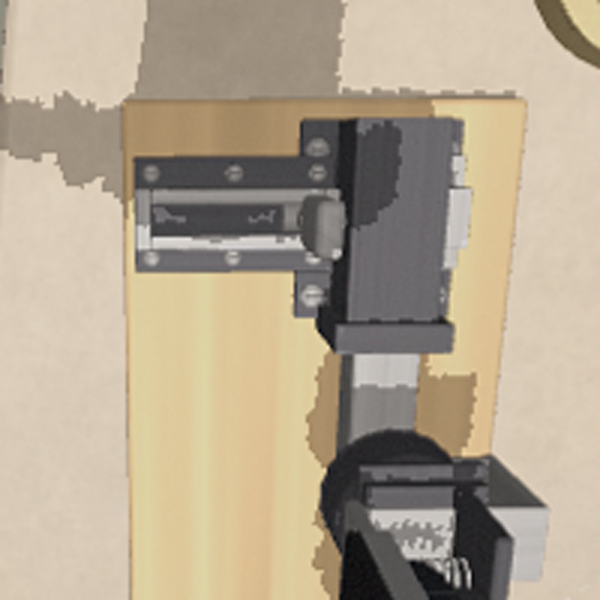

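The bolt is home: the handle sits against the receiver at crop (325,225) and the track behind it is empty. The rod end shows in the keeper at (460,220). Now to the coupler grip.

send_rows(plan=[72,-0.16,0.215,0,0.0054,0,0,72,-0.319,0.43,0,0.0054,0,0,72,-0.319,0.43,0.1,0.0054,0,0,72,-0.319,0.43,0.25,0.0054,0,0,72,-0.319,0.43,0.35,0.0054,0,0,72,-0.319,0.43,0.42,0.0054,0,0,72,-0.319,0.43,0.5,0.0054,0,0,72,-0.319,0.43,0.57,0.0054,0,0,72,-0.319,0.43,0.62,0.0054,0,0,72,-0.319,0.43,0.645,0.0054,0,0,72,-0.319,0.43,0.645,0.0054,0,0])

```text
clock: 8.1
ee_pos: [0.5461, 0.1352, 0.1187]
ee_rot: [-3.135, -0.0, 1.732]
wrist_force: [-0.4, 0.2, -0.2]
opening: 0.841
finger_force: 0.0
```

```bash
python3 - <<'E'
from h import *
from cell import manip,vision
st=manip.observe(); p=vision.snapshot("wrist"); pickle.dump((p,st),open("w4.pkl","wb"))
print(st['ee_pos'],st['ee_rot'],st['wrist_force'])
cv2.imwrite("pics/w4.png",cv2.resize(p["pixels"][150:400,180:480],None,fx=2.4,fy=2.4))
E
```

```text
[0.54610274 0.13524914 0.11868066] [-3.13491853e+00 -1.62736446e-04  1.73217936e+00] [-0.35649182  0.201101   -0.2005838 ]
```

View pics/w4.png

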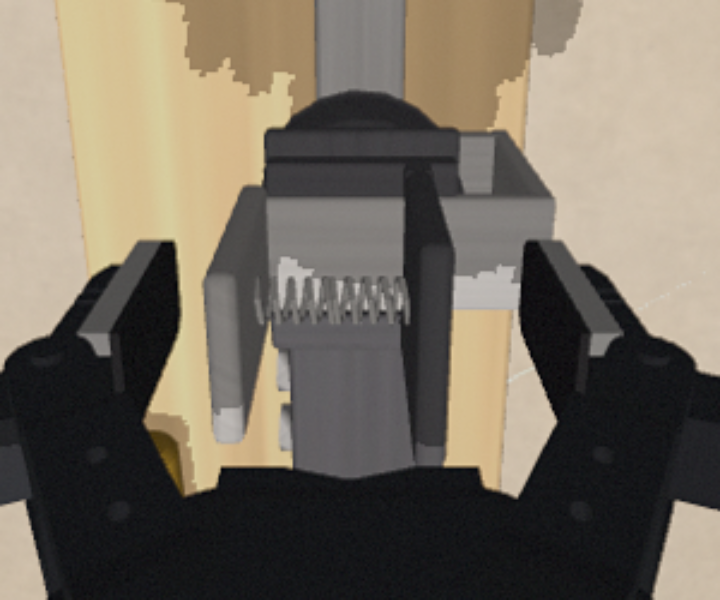

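Tab (near face about x 207) and plate (outer face about x 452) lie between the pads at 178 and 522. The squeezed centre is about 2 mm to the far side of the tool. I'll correct that, raise 3 mm and squeeze.

send_rows(plan=[72,0,0.009,-0.015,-0.0055,0,0,72,0,0.009,-0.015,-0.0055,0,0,50,0,0.009,-0.015,-0.0055,0,0,42,0,0.009,-0.015,-0.0055,0,0,36,0,0.009,-0.015,-0.0055,0,0,24,0,0.009,-0.015,-0.0055,0,0,24,0,0.009,-0.015,-0.0055,0,0,24,0,0.009,-0.015,-0.0055,0,0,24,0,0.009,-0.015,-0.0055,0,0,24,0,0.009,-0.015,-0.0055,0,0], grip_force=50)

```text
clock: 9.15
ee_pos: [0.5491, 0.1357, 0.123]
ee_rot: [3.14, -0.0, 1.732]
wrist_force: [6.6, 2.0, 1.1]
opening: 0.335
finger_force: 53.2
```

Opening is about 29 mm, so the latch is at its stop. Start of the lift along the arc as a test.

send_rows(plan=[24,-0.002,0,-0.02,0,0.0129,0,24,-0.005,0,-0.041,0,0.0258,0,24,-0.008,0,-0.061,0,0.0387,0,24,-0.0114,0,-0.081,0,0.0516,0,24,-0.0114,0,-0.081,0,0.0516,0])

```text
clock: 9.65
ee_pos: [0.5494, 0.1335, 0.1389]
ee_rot: [3.14, -0.055, 1.732]
wrist_force: [8.3, 3.5, -3.1]
opening: 0.331
finger_force: 53.6
```

send_rows(plan=[24,-0.005,0,-0.041,0,0.0258,0,24,-0.0114,0,-0.081,0,0.0516,0,24,-0.0187,0,-0.1215,0,0.0773,0,24,-0.027,0,-0.1616,0,0.1031,0,24,-0.0366,0,-0.2015,0,0.129,0,24,-0.0472,0,-0.241,0,0.1547,0,24,-0.0588,0,-0.2804,0,0.1805,0,24,-0.0715,0,-0.3194,0,0.2063,0,24,-0.0715,0,-0.3194,0,0.2063,0,24,-0.0715,0,-0.3194,0,0.2063,0,24,-0.0715,0,-0.3194,0,0.2063,0])

```text
clock: 10.75
ee_pos: [0.5523, 0.1162, 0.2015]
ee_rot: [3.139, -0.271, 1.733]
wrist_force: [9.3, 3.8, -2.0]
opening: 0.331
finger_force: 54.5
```

```bash
python3 - <<'E'
from h import *
from cell import manip,vision
q=vision.snapshot("scene"); st=manip.observe(); print(st['ee_pos'],st['ee_rot'],st['wrist_force'],st['opening'],np.abs(st['joint_vel']).max())
cv2.imwrite("pics/s5.png",cv2.resize(q["pixels"][100:300,210:430],None,fx=3,fy=3,interpolation=cv2.INTER_CUBIC))
E
```

```text
[0.55231306 0.11617701 0.2014522 ] [ 3.13927098 -0.27043595  1.73268585] [ 9.029995    4.70428521 -2.67689049] 0.3351197228650003 0.0017003795240385765
```

View pics/s5.png

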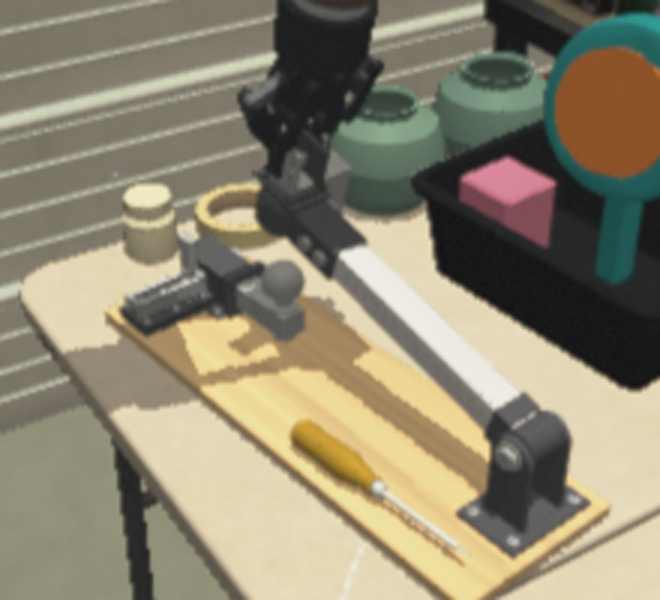

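The tongue is raised with the coupler held, and the ball is free at (283,285). The bolt handle is against the receiver at (190,250). The arm is steady at pitch 0.27 rad, which is about 80 mm up.

```bash
python3 -c "
from cell import manip
print(manip.hand_in())"
```

```text
the job is handed in; nothing more can be done
None
```

The job is handed in: the bolt was pushed to its stop first, the latch squeezed fully, and the tongue lifted off the ball and held steady about 8 cm up, with the screwdriver, jar and tape not touched.

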